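# Shut and clip down a food box

## Task

Press the food box's lid fully shut, then fold its three clips (front, left and right) down and push each gently until it snaps under its keeper and stays shut by itself. The clips are thin plastic and must not be forced; leave the mug, tin and jar where they are.

Things in the scene. Friction and masses are not known exactly. Their poses are not given: they have to be found in the camera images.
- box: White rectangular plastic food box, fixed to the worktop: 120 mm deep (its x), 170 mm wide (its y), 75 mm high. Origin at the centre of its underside; z up, its front side with the front clip faces its -x, its left clip is on its +y side, its right clip on its -y side. The lid's hinge axis runs along the box's y at box x = +66 mm, z = 79 mm.
- lid (a joint): Angle (rad) of the grey lid about its hinge at the far (+x) rim: 0 fully shut, larger = front raised. It starts ajar and stays at any angle (stiff hinge, 3 to 4 N pressed at the front); at 0 it lands on a rubber seal (about 18 N per mm at the front edge for about 1 mm, then solid; come down slowly). More than 20 N breaks it: about 9 N is enough.
- lid_press (a point): Point on top of the lid, on its centre line 34 mm behind its front edge (105 mm from the lid's hinge axis): a good place to press. With the lid shut the surface there is flat, at z = 86 mm. The lid is 196 mm wide.
- clip_front (a joint): Angle (rad) of the front clip, a grey flap hinged at the lid's front edge: 0 = hanging straight down, 1.57 = sticking straight out. Snapped shut it reads between 0 and 0.52, as its keeper sits. A weak spring lifts an unsnapped clip back to about 0.8 or more; it starts at 0.95 to 1.45. Left and right clips are alike.
- clip_front_hinge (a point): Middle of the front clip's hinge axis (box frame, lid shut: x = -78, y = 0, z = 79 mm). Flap 60 mm wide, 4 mm thick, centred on the axis, reaching 42 mm from it. The point's -x is the outer face's normal, its -z runs along the flap to the free end. A hook inside, 25 mm from the axis, reaches 18 mm in and snaps under the keeper's ridge.
- clip_front_tab (a point): Point on the outer face of the front clip, 35 mm from the hinge axis, where a finger pushes it. Snapping takes 4 to 13 N here; 5 mm past the snap the hook meets a rubber strip (25 N per mm for 2.5 mm, then solid). More than 20 N cracks a clip: stop at about 15 N. All clips alike.
- clip_left (a joint): Angle of the left clip (on the box's +y side), values as for the front clip. The keepers on the box (ridge and rubber strip, one behind each clip) each sit up to 6 mm nearer to or farther from the wall than nominal (nominal: shut at 0.26); this is not measured, so the end must be felt by force.
- clip_left_hinge (a point): Middle of the left clip's hinge axis (box frame, lid shut: x = 0, y = +103, z = 79 mm); flap as the front one but 50 mm wide. Axes as for the front clip: -x is the outer face normal, -z along the flap.
- clip_left_tab (a point): Point on the outer face of the left clip, 35 mm from its hinge axis.
- clip_right (a joint): Angle of the right clip (on the box's -y side), same mechanism and values as the front clip.
- clip_right_hinge (a point): Middle of the right clip's hinge axis (box frame, lid shut: x = 0, y = -103, z = 79 mm); flap 50 mm wide, axes as for the others.
- clip_right_tab (a point): Point on the outer face of the right clip, 35 mm from its hinge axis.
- mug: Striped mug, 84 mm across, 89 mm high, standing to the right of the box; a bystander. Origin at the centre of its underside.
- low_tin: Low round food tin, 86 mm across, 40 mm high, to the left of the box; a bystander. Origin at the centre of its underside.
- jar: Jar with a dark lid, 62 mm across, 101 mm high, beyond the box to the right; a bystander. Origin at the centre of its underside.

How it is judged (in metres and radians):
On the way:
1. the lid is pressed shut (within 0.03 rad) while all three clips still stand open (value of joint lid below 0.03 rad and value of joint each of clip_front, clip_left, clip_right above 0.7 rad), for 0.1 s.
At the end, for the whole second after the job is handed in: The lid is shut (within 0.03 rad) and all three clips stay folded down by themselves (each below 0.6 rad, which only a snapped clip does); mug, tin and jar rest where they stood (value of joint lid below 0.03 rad and value of joint each of clip_front, clip_left, clip_right below 0.6 rad and linear speed of each of mug, low_tin, jar below 0.02 m/s); the robot touches nothing.
It fails at once if the robot presses on the food box, its lid or a clip with more than 20 N (contact force between box and the arm above 20 N or contact force between box and the fingers above 20 N).
It fails at once if the mug, tin or jar is shifted by more than 20 mm (distance of any of mug, low_tin, jar from where it was at the start of the episode above 0.02 m).
It also fails if it takes over 54 s, if anything falls off the work surface, if the arm or the gripper's body presses on something with over 40 N, if the wrist force passes 120 N, or if a joint passes its speed limit or range.

## Robot

A 6-joint arm with a two-finger parallel gripper is mounted at the origin on a cart in front of the work surface, level with it; the furniture and walls round the work are solid. World frame = base frame: x ahead of the robot, y to its left, z up, the work surface at z = 0. Lengths are in m, angles in degrees, forces in N, time in s.
With the tool pointing down it reaches from about 0.4 to 0.825 m from the base axis. Payload 7 kg.
Tool frame: the origin (TCP) lies midway between the tips of the shut fingers; the grasp point (between the pads) lies 19 mm behind it; z points along the fingers, y is the line along which they close (so a half turn about z gives the same grasp; the last joint's range is limited). The gripper opens to 88 mm and grips with 3 to 60 N. Pads are 19 mm wide; open, the fingers measure 130 mm over their backs; the gripper's body (78 mm by 193 mm) begins 47 mm behind the grasp point.
Start: joints at [87.84, 20.546, 0.682, 0, -70.136, -16.507], TCP at [0.216, 0.639, 0.227] pointing down, gripper open.
Joint ranges: [-176.03, 176.03], [-82.01, 121.73], [-58.28, 71.71], [-173.87, 95.51], [-174.79, -0.11], [-173.66, 173.66]. Speed limits (degrees/s): [136.94, 136.94, 172.46, 180, 180, 180].

## Interface

Orientations are given as a 3x3 rotation matrix whose columns are the frame's x, y, z axes.
In Python, from rig import robot gives the robot as it stands. Calls block until the motion is done:
- robot.goto(position, orientation): joint-space move of the TCP to a pose.
- robot.servo_line(position, ori=None, speed=0.15): straight line of the TCP; ori=None keeps the orientation; speed is the mean speed in m/s.
- robot.movej(angles): joint-space move.
- robot.move_gripper(opening): opening from 0.0 (shut) to 1.0 (fully open); the grip force is fixed at half the most; returns when the fingers have stopped.
- robot.dwell(seconds).
- robot.ik(position, orientation): joint angles nearest the present ones, or None.
- robot.grab_frame(name): name is "scene" or "top"; returns (picture, depth): 420x560x3 uint8, red, green, blue; 420x560 float32, m along the optical axis (not along the pixel's ray), 0 where there is no reading.
- robot.camera_info(name): a dict with "vfov" (degrees; the focal length in pixels is half the picture's height over the tangent of half this angle, whatever the lens; pixels are square), "cx", "cy" (the principal point, pixels), "view" (4x4, takes a point from world to camera coordinates). Camera axes: x right, y down, z forward; pixel columns grow to the right and rows downward; lengths in m; the calibration is good to about 2 mm. A picture is of the moment at which its call begins. camera_info takes no time and is no camera call.
A pose or a line that the arm cannot do raises robot.Unreachable and nothing moves.
- robot.job_done(): hands the job in; it is judged then, once.
Readings, each from a call of its own:
- robot.read_t(): time.
- robot.read_qpos(): joint angles.
- robot.read_qvel(): joint speeds.
- robot.read_effort(): joint torques, N m.
- robot.read_position(): TCP position.
- robot.read_tcp_rot(): TCP orientation.
- robot.read_force(): force on the tool from outside, world axes, zero at the start.
- robot.read_ft_torque(): the same for the moment, N m.
- robot.read_grip_width(): opening from 0.0 (shut) to 1.0 (fully open).
- robot.read_finger_force(): force on a finger pad.
Only numpy, scipy, OpenCV 4.12 (cv2) and the standard library are available. Lean on these libraries where they do the work, as an engineer would, in place of code of your own. Each camera call takes 0.05 s, during which the arm holds its last target. There are 200 camera calls.

## Working session

There is one attempt and no reset: what is moved stays moved. The work goes in short steps, each a Python script; the robot and the scene stay as the last script left them, time stands still between calls to the robot, and variables do not carry over. Pictures are saved under pics/ and viewed, at most 10 in all, crops included, and the job is handed in when it is done.

```bash
ls; mkdir -p pics; python3 - <<'E'
from rig import robot
import cv2,numpy as np
for n in("scene","top"):
    p,d=robot.grab_frame(n); cv2.imwrite(f"pics/{n}0.png",p[:,:,::-1]); np.save(f"pics/{n}0.npy",d); np.save(f"pics/{n}0p.npy",p)
    i=robot.camera_info(n); print(n,i)
print(robot.read_t(),robot.read_tcp_rot())
E
```

```text
pics
scene {'vfov': 47.1205153913081, 'cx': 286.4157925798709, 'cy': 220.51055501478842, 'view': array([[ 7.10271423e-01, -7.03926989e-01,  1.13981004e-03,
        -4.67810465e-01],
       [-4.83896277e-01, -4.89432279e-01, -7.25465670e-01,
         3.11468271e-01],
       [ 5.11232724e-01,  5.14725984e-01, -6.88257410e-01,
         1.20374680e+00],
       [ 0.00000000e+00,  0.00000000e+00,  0.00000000e+00,
         1.00000000e+00]])}
top {'vfov': 43.14653156205316, 'cx': 281.55778237110667, 'cy': 207.90335420032608, 'view': array([[ 0.14968348, -0.98873158,  0.00217305, -0.17510649],
       [-0.96027669, -0.1458985 , -0.23787036,  0.53910251],
       [ 0.23550698,  0.03351853, -0.97129448,  1.31972989],
       [ 0.        ,  0.        ,  0.        ,  1.        ]])}
0.1 [[ 9.47345288e-01 -3.20213684e-01 -3.18176668e-04]
 [-3.20213805e-01 -9.47344230e-01 -1.42468312e-03]
 [ 1.54780202e-04  1.45155141e-03 -9.99998935e-01]]
```

View pics/scene0.png

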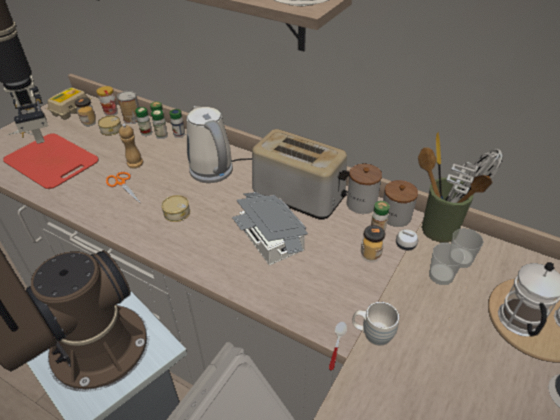

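View pics/top0.png

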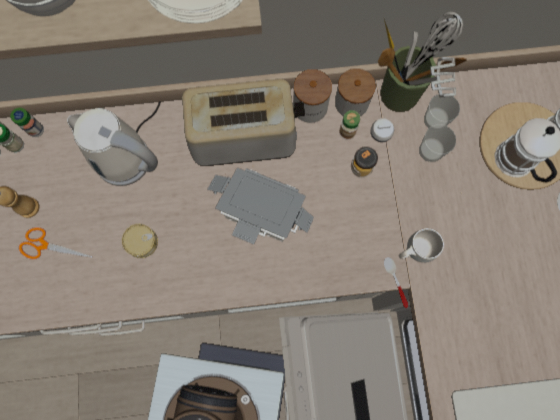

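The box is at about (262,203) in the top view, with its front clip at (245,230), left clip at (218,184) and right clip at (303,218). The tin is at (139,240), the mug at (425,246) and the jar at (365,162). The toaster stands close behind the box.

```bash
cat > h.py <<'E'
import numpy as np
from rig import robot
def cloud(n,d):
    i=robot.camera_info(n); f=d.shape[0]/2/np.tan(np.radians(i["vfov"]/2))
    v,u=np.mgrid[:d.shape[0],:d.shape[1]]
    c=np.stack([(u-i["cx"])/f*d,(v-i["cy"])/f*d,d],-1); V=i["view"]
    return (c-V[:3,3])@V[:3,:3]
E
python3 - <<'E'
from h import *
import cv2
out=[]
for n,(u0,v0,u1,v1) in {"top":(195,150,330,260),"scene":(220,175,330,275)}.items():
    d=np.load(f"pics/{n}0.npy");p=np.load(f"pics/{n}0p.npy");P=cloud(n,d)
    c=p[v0:v1,u0:u1,::-1]; out.append(cv2.resize(c,(540,440) if n=="top" else (484,440),interpolation=cv2.INTER_CUBIC)[:, :400 if 0 else None])
    if n=="top":
        for (u,v) in [(262,203),(240,185),(285,215),(245,232),(218,184),(303,218),(139,240),(425,246),(365,162),(230,270)]:
            print(u,v,P[v,u].round(4))
        np.set_printoptions(linewidth=250)
        print((P[165:250:5,200:325:5,2]*1000).round().astype(int))
cv2.imwrite("pics/crop.png",cv2.resize(np.hstack(out),(800,344)))
E
```

```text
262 203 [ 0.5546 -0.0428  0.1058]
240 185 [0.5939 0.0207 0.1027]
285 215 [ 0.5332 -0.1049  0.1027]
245 232 [ 0.4719 -0.0139  0.1192]
218 184 [0.5899 0.078  0.0961]
303 218 [ 0.5349 -0.1511  0.0918]
139 240 [0.4251 0.2669 0.0315]
425 246 [ 0.5259 -0.4837  0.0136]
365 162 [ 0.7055 -0.2895  0.0979]
230 270 [0.3862 0.0197 0.0029]
[[  14   22   16    1   -4    2    0   -2    3    6   -5   -1    5    3    0    1   -5   -3   -2    6    0   -4   -1    3   -2]
 [   2   -3    5   -5    2    1    2   84   88   81   79    1    1    4    8   -2    0    2   -6    1   -4   -3   -2   -2   -3]
 [  -5    6    0   81   84    1    2   90   89   90   85   86   79    2    2   -1    4   -4    0   -2    1   -3   -3    4   -1]
 [   6    0   -4   86   91   91  102   99   94   94   91   91   90   86   83   82    1   -1   -1    1   -1   -2    4    3   -6]
 [   0    2   90   89   97  104  102   97  103   98   99   99   93   94   93   85   85   83   78    4   -4   -1   -6    0    2]
 [   7   -1    0  102  102  107  103  105  106  100  102   99   98   98   96   89   92   87   86   83 1410    3    3    1    1]
 [  
[... 704 characters left out ...]
112  115  116  117  107  107  107   98   89   82    3   -2]
 [  -3   -2   -1   -1    0    6    0    0  121  120  118   70  123  119  119  118  116  113  105    2   95   90   -1   -4   -1]
 [  -2    0   -6    5    1   -3    2  130  123  124  124  127   50   73  117  123  118  116   55   59    2   90    0   -4    3]
 [  -1    1   -2    2   -3   -1   -1  125  126  125  126  125   -2   -2   12   74  120  122    2   -2    1    1   -4    3   -1]
 [   0   -2   -7    1   -1    1    0    0   -2  126  127  124   -1   -3    0    0    3   -2    0    4   -4   -1   -1    5    4]
 [  -1    4   -2    3   -2   -7    1    0    4    4    2    8   -1    0    1   -5    7    3    3    4    0    3    4    1    5]]
```

View pics/crop.png

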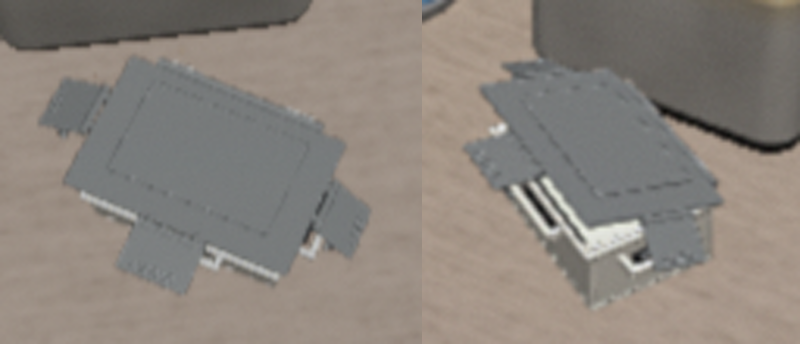

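```bash
python3 - <<'E'
from h import *
import cv2
for n,w in {"top":(195,160,330,260),"scene":(225,180,320,270)}.items():
    d=np.load(f"pics/{n}0.npy");p=np.load(f"pics/{n}0p.npy").astype(int);P=cloud(n,d)
    u0,v0,u1,v1=w; m=np.zeros(d.shape,np.uint8)
    sp=p.max(2)-p.min(2); s=p.mean(2)
    z=P[...,2]; r=np.linalg.norm(P[...,:2]-[.552,-.04],axis=-1)
    m[(z>.06)&(z<.15)&(r<.2)&(sp<22)&(s<140)]=1
    full=m.copy()
    k=31 if n=="top" else 31
    m=cv2.morphologyEx(m,cv2.MORPH_OPEN,cv2.getStructuringElement(cv2.MORPH_ELLIPSE,(k,k)))
    Q=P[m>0]
    for _ in range(3):
        A=np.c_[Q[:,:2],np.ones(len(Q))]; c,*_=np.linalg.lstsq(A,Q[:,2],rcond=None); e=Q[:,2]-A@c; Q=Q[abs(e)<.012]
    nn=np.array([-c[0],-c[1],1]);nn/=np.linalg.norm(nn)
    th=np.arccos(nn[2]); g=np.degrees(np.arctan2(nn[1],nn[0])) # normal tilts toward +x box (front raised)
    print(n,m.sum(),"std",e.std(),"tilt",th,"yaw from normal",g)
    # cast rays of mask pixels on plane, then rectangle
    V=robot.camera_info(n)["view"]; C=-V[:3,:3].T@V[:3,3]
    # use close px mask incl. edges: mask px ray intersect plane
    R=P[m>0]-C; t=(c[2]-(C[2]-c[:2]@C[:2]))/(R[:,2]-R[:,:2]@c[:2]); X=C+R*t[:,None]
    # plane basis
    for src in("normal",):
        ex=np.array([c[0],c[1],0]);ex=-np.array([nn[0]*nn[2]*-1,nn[1]*nn[2]*-1,nn[0]**2+nn[1]**2]) # placeholder
        ex=np.array([np.cos(np.radians(g)),np.sin(np.radians(g)),0]); ex-=nn*(ex@nn); ex/=np.linalg.norm(ex); ey=np.cross(nn,ex)
    o=X.mean(0); uv=np.c_[(X-o)@ex,(X-o)@ey].astype(np.float32)
    rc=cv2.minAreaRect(uv); print("rect c,size,ang",rc)
    b=cv2.boxPoints(rc); print("corners", (o+b[:,:1]*ex+b[:,1:]*ey).round(4).tolist())
    # objects
    if n=="top":
        for nm,(u,v),zr in [("tin",(139,240),(.02,.06)),("mug",(425,246),(.06,.11)),("jar",(365,162),(.06,.13))]:
            W=P[v-25:v+25,u-25:u+25].reshape(-1,3);W=W[(W[:,2]>zr[0])&(W[:,2]<zr[1])]; print(nm,W[:,:2].min(0),W[:,:2].max(0))
        T=P[75:170,180:300].reshape(-1,3);T=T[T[:,2]>.1];print("toaster",T.min(0),T.max(0))
        vis=(full*120+m*120); cv2.imwrite("pics/m.png",vis)
E
```

```text
top 2006 std 0.0030631263227081534 tilt 0.25943090136149927 yaw from normal -13.296464383972452
rect c,size,ang ((0.0022729989141225815, -0.004428960382938385), (0.13542188704013824, 0.13269837200641632), 53.420719146728516)
corners [[0.4649, -0.0232, 0.1309], [0.5469, -0.1239, 0.1036], [0.6478, -0.036, 0.0829], [0.5658, 0.0647, 0.1102]]
tin [0.38332944 0.2246494 ] [0.46921172 0.31236864]
mug [ 0.47651419 -0.51115655] [ 0.55876815 -0.41147221]
jar [ 0.68720964 -0.31925678] [ 0.75113854 -0.25968615]
toaster [ 0.23309252 -0.13871448  0.10013404] [0.90909297 0.23187547 1.41046338]
scene 0 std nan tilt 0.0 yaw from normal -180.0
rect c,size,ang ((0.0, 0.0), (0.0, 0.0), 0.0)
corners [[nan, nan, nan], [nan, nan, nan], [nan, nan, nan], [nan, nan, nan]]
  ret = _var(a, axis=axis, dtype=dtype, out=out, ddof=ddof,
  arrmean = um.true_divide(arrmean, div, out=arrmean,
  ret = ret.dtype.type(ret / rcount)
<stdin>:26: RuntimeWarning: Mean of empty slice.
  ret = um.true_divide(
```

```bash
cat > fit.py <<'E'
from h import *
import cv2
from scipy.optimize import minimize
from scipy.spatial.transform import Rotation as Ro
def polys(q):
    x,y,yaw,th,af,al,ar,b=q
    # lid frame relative to hinge axis, lid shut
    L=[np.array([[-.139,.098,z],[-.139,-.098,z],[b,-.098,z],[b,.098,z]]) for z in(.007,0)]
    def flap(h,n,w,a):
        h=np.array(h);n=np.array(n);t=np.cross(n,[0,0,1]); dn=np.sin(a)*n+np.array([0,0,-np.cos(a)])
        return np.array([h+w*t,h-w*t,h-w*t+.042*dn,h+w*t+.042*dn])
    L+=[flap([-.144,0,0],[-1.,0,0],.03,af),flap([-.066,.103,0],[0,1.,0],.025,al),flap([-.066,-.103,0],[0,-1.,0],.025,ar)]
    Rl=Ro.from_euler("y",th).as_matrix(); Rz=Ro.from_euler("z",yaw).as_matrix()
    return [((p@Rl.T)+[.066,0,.079])@Rz.T+[x,y,0] for p in L]
def proj(n,X):
    i=robot.camera_info(n);V=i["view"];f=210/np.tan(np.radians(i["vfov"]/2));c=X@V[:3,:3].T+V[:3,3]
    return np.c_[c[:,0]/c[:,2]*f+i["cx"],c[:,1]/c[:,2]*f+i["cy"]]
def render(n,q,s=4):
    im=np.zeros((420*s,560*s),np.uint8)
    for p in polys(q): cv2.fillConvexPoly(im,np.round(((proj(n,p)+.5)*s-.5)*16).astype(np.int32),255,shift=4)
    return cv2.resize(im,(560,420),interpolation=cv2.INTER_AREA)/255.
def mask(n,d,p):
    P=cloud(n,d);p=p.astype(int);sp=p.max(2)-p.min(2);s=p.mean(2);z=P[...,2]
    r=np.linalg.norm(P[...,:2]-[.552,-.04],axis=-1)
    m=((z>.055)&(z<.15)&(r<.2)&(sp<25)&(s<150)).astype(np.uint8)
    return cv2.morphologyEx(m,cv2.MORPH_CLOSE,np.ones((3,3))).astype(float)
def fit(suf,q0,step):
    M={};Ps={}
    for n in("top","scene"):
        d=np.load(f"pics/{n}{suf}.npy");M[n]=mask(n,d,np.load(f"pics/{n}{suf}p.npy"));Ps[n]=cloud(n,d)
    def cost(q):
        c=sum(np.abs(render(n,q)-M[n]).sum()/M[n].sum() for n in M)
        pl=polys(q)[0];nn=np.cross(pl[1]-pl[0],pl[2]-pl[0]);nn/=np.linalg.norm(nn)
        im=np.zeros((420,560),np.uint8);cv2.fillConvexPoly(im,np.round(proj("top",pl)).astype(int),1);im=cv2.erode(im,np.ones((7,7)))
        e=(Ps["top"][im>0]-pl[0])@nn
        # tilt/offset residual in mm through linear fit at the front/back
        e=e[abs(e)<.02]; return c+3*np.mean((e/.004)**2)*.05+abs(q[7]-.008)*0
    q=np.array(q0,float)
    for _ in range(3):
        S=np.vstack([q]+[q+np.eye(8)[i]*step[i] for i in range(8)])
        r=minimize(cost,q,method="Nelder-Mead",options=dict(initial_simplex=S,maxiter=500,xatol=1e-5,fatol=1e-6));q=r.x;step=np.array(step)*.5
    print("cost",r.fun,"q",q.round(4).tolist())
    vis=[]
    for n,(u0,v0,u1,v1) in {"top":(195,150,330,260),"scene":(220,175,330,275)}.items():
        im=cv2.imread(f"pics/{n}{suf}.png")
        k=4;im=cv2.resize(im[v0:v1,u0:u1],None,fx=k,fy=k)
        for p in polys(q): cv2.polylines(im,[np.round((proj(n,p)-[u0,v0])*k+k/2).astype(int)],True,(0,0,255))
        vis.append(cv2.resize(im,(400,360)))
    cv2.imwrite(f"pics/fit{suf}.png",np.hstack(vis)); return q
if __name__=="__main__":
    fit("0",[.552,-.045,np.radians(-20),.26,1.2,1.2,1.2,.008],[.01,.01,.1,.05,.2,.2,.2,.004])
E
time python3 fit.py
```

```text
Traceback (most recent call last):
  File "fit.py", line 51, in <module>
    fit("0",[.552,-.045,np.radians(-20),.26,1.2,1.2,1.2,.008],[.01,.01,.1,.05,.2,.2,.2,.004])
    ~~~^^^^^^^^^^^^^^^^^^^^^^^^^^^^^^^^^^^^^^^^^^^^^^^^^^^^^^^^^^^^^^^^^^^^^^^^^^^^^^^^^^^^^^
  File "fit.py", line 41, in fit
    r=minimize(cost,q,method="Nelder-Mead",options=dict(initial_simplex=S,maxiter=500,xatol=1e-5,fatol=1e-6));q=r.x;step=np.array(step)*.5
  File "fit.py", line 32, in cost
    c=sum(np.abs(render(n,q)-M[n]).sum()/M[n].sum() for n in M)
  File "fit.py", line 32, in <genexpr>
    c=sum(np.abs(render(n,q)-M[n]).sum()/M[n].sum() for n in M)
                 ~~~~~~^^^^^
  File "fit.py", line 20, in render
    for p in polys(q): cv2.fillConvexPoly(im,np.round(((proj(n,p)+.5)*s-.5)*16).astype(np.int32),255,shift=4)
                                                        ~~~~^^^^^
  File "fit.py", line 16, in proj
    i=robot.camera_info(n);V=i["view"];f=210/np.tan(np.radians(i["vfov"]/2));c=X@V[:3,:3].T+V[:3,3]
ValueError: time passes only in moves, steps and waits

real	0m1.862s
user	0m2.430s
sys	0m0.357s
```

Too many `camera_info` calls, so I'll cache it.

```bash
python3 - <<'E'
s=open('h.py').read().replace("def cloud","from functools import lru_cache\ninfo=lru_cache(robot.camera_info)\ndef cloud").replace("i=robot.camera_info(n)","i=info(n)")
open('h.py','w').write(s)
s=open('fit.py').read().replace("robot.camera_info(n)","info(n)");open('fit.py','w').write(s)
E
time python3 fit.py
```

```text
cost 0.8303406029191558 q [0.5618, -0.0387, -0.2578, 0.269, 1.4914, 1.2859, 1.0191, 0.001]
real	0m3.367s
user	0m6.088s
sys	0m1.046s
```

View pics/fit0.png

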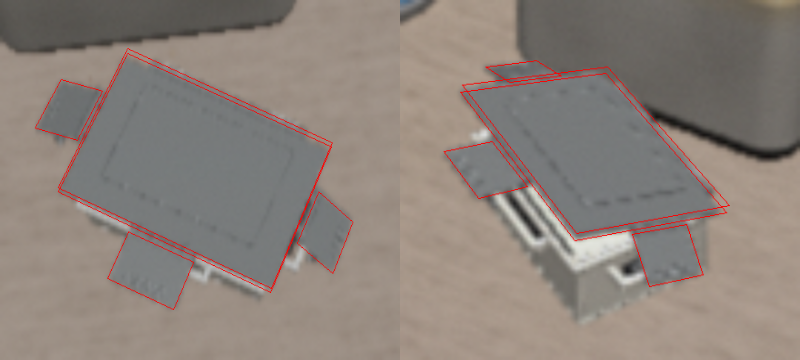

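The model fits both views well: box at (0.562, −0.039), yaw −14.8°, lid 0.269 rad, clips at 1.49, 1.29 and 1.02 rad. Next I'll check toaster clearance and which tilted tool poses are reachable.

```bash
cat >> h.py <<'E'
from scipy.spatial.transform import Rotation as Ro
BX=np.array([.5618,-.0387,0.]);YAW=-.2578
RB=Ro.from_euler("z",YAW).as_matrix()
W=lambda p:RB@np.asarray(p,float)+BX
CL={"front":(np.array([-.078,0,.079]),np.array([-1.,0,0])),"left":(np.array([0,.103,.079]),np.array([0,1.,0])),"right":(np.array([0,-.103,.079]),np.array([0,-1.,0]))}
def pose(c,phi,t,roll,gap=0.,half=.0095):
    "TCP pose with the tip's inner corner on the outer face, 35 mm from hinge, gap off the face; tilt t, roll about tool z: 0 = tool y along hinge"
    h,n=CL[c];z=np.array([0,0,1.]);a=-np.sin(t)*n-np.cos(t)*z; l=-np.cos(t)*n+np.sin(t)*z
    nf=np.cos(phi)*n+np.sin(phi)*z; dn=np.sin(phi)*n-np.cos(phi)*z
    C=h+.035*dn+(.002+gap)*nf; T=C-half*l
    Y=np.cross(a,l); R=np.c_[l,Y,a]@Ro.from_euler("z",roll).as_matrix()
    return W(T),RB@R
E
python3 - <<'E'
from h import *
P=cloud("top",np.load("pics/top0.npy"));T=P[70:185,170:310].reshape(-1,3)
T=T[(T[:,2]>.02)&(T[:,2]<.3)];B=(T-BX)@RB
T=T[(B[:,0]>.085)];print("toaster box pts world min",np.percentile(T,[1,99],axis=0).round(3))
for y in np.arange(-.16,.2,.04):
    s=T[abs(T[:,1]-y)<.02]
    if len(s): print(round(y,2),np.percentile(s[:,0],2).round(3))
for c in CL:
  for td in(25,35,45,55):
    for rd in(0,180,90,-90,45,-45,135,-135):
      q=[robot.ik(*pose(c,ph,np.radians(td),np.radians(rd),g)) for ph,g in((1.3,.05),(1.2,0),(.1,0))]
      if all(x is not None for x in q): print(c,td,rd,np.round(q[0]),np.round(q[2]))
E
```

```text
toaster box pts world min [[ 0.681 -0.116  0.033]
 [ 0.94   0.253  0.195]]
-0.12 0.739
-0.08 0.711
-0.04 0.701
0.0 0.69
0.04 0.68
0.08 0.678
0.12 0.695
0.16 0.705
left 25 0 [ 38.  29. -13.  16. -70. -61.] [ 36.  32. -20.  18. -59. -63.]
left 25 180 [ 38.  29. -13.  16. -70. 119.] [ 36.  32. -20.  18. -59. 117.]
left 25 90 [  38.   29.  -13.   16.  -70. -151.] [  36.   32.  -20.   18.  -59. -153.]
left 25 -90 [ 38.  29. -13.  16. -70.  29.] [ 36.  32. -20.  18. -59.  27.]
left 25 45 [  38.   29.  -13.   16.  -70. -106.] [  36.   32.  -20.   18.  -59. -108.]
left 25 -45 [ 38.  29. -13.  16. -70. -16.] [ 36.  32. -20.  18. -59. -18.]
left 25 135 [ 38.  29. -13.  16. -70. 164.] [ 36.  32. -20.  18. -59. 162.]
left 25 -135 [ 38.  29. -13.  16. -70.  74.] [ 36.  32. -20.  18. -59.  72.]
left 35 0 [ 41.  34. -11.  20. -77. -65.] [ 38.  36. -18.  22. -66. -68.]
left 35 180 [ 41.  34. -11.  20. -77. 115.] [ 38.  36. -18.  22. -66. 112.]
left 35 90 [  41.   34.  -11.   20.  -77. -155.] [  38.   36.  -18.   22.  -66. -158.]
left 35 -90 [ 41.  34. -11.  20. -77.  25.] [ 38.  36. -18.  22. -66.  
[... 3332 characters left out ...]
ht 45 135 [-32.  29.  -2. -43. -80.  78.] [-29.  33.  -6. -46. -72.  82.]
right 45 -135 [-32.  29.  -2. -43. -80. -12.] [-29.  33.  -6. -46. -72.  -8.]
right 55 0 [ -37.   34.    1.  -49.  -87. -142.] [ -34.   38.   -2.  -52.  -80. -137.]
right 55 180 [-37.  34.   1. -49. -87.  38.] [-34.  38.  -2. -52. -80.  43.]
right 55 90 [-37.  34.   1. -49. -87. 128.] [-34.  38.  -2. -52. -80. 133.]
right 55 -90 [-37.  34.   1. -49. -87. -52.] [-34.  38.  -2. -52. -80. -47.]
right 55 -45 [-37.  34.   1. -49. -87. -97.] [-34.  38.  -2. -52. -80. -92.]
right 55 135 [-37.  34.   1. -49. -87.  83.] [-34.  38.  -2. -52. -80.  88.]
right 55 -135 [-37.  34.   1. -49. -87.  -7.] [-34.  38.  -2. -52. -80.  -2.]
```

```bash
python3 - <<'E'
from h import *
P=cloud("top",np.load("pics/top0.npy"));K=P[95:200,60:175].reshape(-1,3);K=K[(K[:,2]>.015)&(K[:,2]<.3)]
print("kettle",np.percentile(K,[1,99],axis=0).round(3))
for y in np.arange(.18,.46,.04):
    s=K[abs(K[:,1]-y)<.02]
    if len(s): print(round(y,2),np.percentile(s[:,0],2).round(3),len(s))
for c,rs in dict(front=(0,180),left=(90,-90),right=(0,180)).items():
  for td in(0,10,15,20):
    for rd in rs:
      q=[robot.ik(*pose(c,ph,np.radians(td),np.radians(rd),g,.0095 if c!="left" else .021)) for ph,g in((1.3,.06),(1.2,0),(.1,0))]
      print(c,td,rd,[None if x is None else np.round(x).astype(int).tolist() for x in q])
q=robot.ik(W([-.039,0,.15]),RB@np.diag([1.,-1,-1]));print(q)
E
```

```text
kettle [[0.573 0.24  0.016]
 [0.836 0.55  0.235]]
0.22 0.605 55
0.26 0.6 452
0.3 0.595 982
0.34 0.575 1495
0.38 0.573 1181
0.42 0.588 519
0.46 0.654 220
front 0 0 [[26, 2, -37, 0, -51, 49], [25, 9, -39, 0, -42, 51], [22, 14, -38, 0, -39, 53]]
front 0 180 [[26, 2, -37, 0, -51, -131], [25, 9, -39, 0, -42, -129], [22, 14, -38, 0, -39, -127]]
front 10 0 [[33, -4, -49, 12, -39, 33], [30, 4, -53, 16, -27, 31], [27, 9, -53, 18, -22, 32]]
front 10 180 [[33, -4, -49, 12, -39, -147], [30, 4, -53, 16, -27, -149], [27, 9, -53, 18, -22, -148]]
front 15 0 [[36, -7, -56, 21, -33, 22], None, None]
front 15 180 [[36, -7, -56, 21, -33, -158], None, None]
front 20 0 [None, None, None]
front 20 180 [None, None, None]
left 0 90 [[30, 20, -14, 0, -56, -135], [29, 23, -19, 0, -49, -134], [27, 24, -21, 0, -45, -132]]
left 0 -90 [[30, 20, -14, 0, -56, 45], [29, 23, -19, 0, -49, 46], [27, 24, -21, 0, -45, 48]]
left 10 90 [[34, 23, -13, 7, -61, -143], [33, 26, -18, 8, -54, -143], [31, 26, -22, 9, -50, -142]]
left 10 -90 [[34, 23, -13, 7, -61, 37], [33, 26, -18, 8, -54, 37], [31, 26, -22, 9, -50, 38]]
left 15 9
[... 453 characters left out ...]
 [4, 20, -27, 0, -43, 161]]
right 0 180 [[0, 14, -22, 0, -54, -14], [1, 18, -26, 0, -46, -16], [4, 20, -27, 0, -43, -19]]
right 10 0 [None, None, None]
right 10 180 [[-8, 16, -16, -12, -57, -1], [-6, 19, -20, -13, -50, 0], [-3, 21, -22, -14, -46, -2]]
right 15 0 [None, [-10, 20, -17, -19, -53, -173], None]
right 15 180 [[-12, 17, -14, -17, -60, 6], [-10, 20, -17, -19, -53, 7], [-7, 22, -19, -20, -49, 6]]
right 20 0 [[-16, 18, -11, -23, -63, -168], [-14, 22, -14, -24, -56, -167], [-11, 23, -16, -25, -53, -167]]
right 20 180 [[-16, 18, -11, -23, -63, 12], [-14, 22, -14, -24, -56, 13], [-11, 23, -16, -25, -53, 13]]
[ 18.29268511  10.21391733 -24.32196936   0.         -55.46411331
  56.93646293]
```

The left side is tight between the toaster and the kettle, so I'll use a diagonal roll there. Pressing the lid first.

```bash
python3 - <<'E'
from h import *
robot.move_gripper(0.0)
R=RB@np.diag([1.,-1,-1])
robot.goto(W([-.039,0,.25]),R); robot.servo_line(W([-.039,0,.13]),speed=.15)
robot.dwell(.2); F0=np.array(robot.read_force()); print("t",robot.read_t(),F0)
z=.13; log=[]
while z>.078:
    st=.0015 if z>.0895 else .00015
    z-=st; robot.servo_line(W([-.039,0,z]),speed=.03 if st>.001 else .006)
    f=np.linalg.norm(np.array(robot.read_force())-F0); log.append((round(z*1e3,2),round(float(f),1)))
    if f>(9.5 if z<.0895 else 13): break
robot.dwell(.15)
print(log[:3],log[3:40:4],log[40:],"t",robot.read_t(),robot.read_position(),np.array(robot.read_force())-F0)
E
```

```text
t 5.275 [ 0.20666503  0.24426289 -0.23119347]
[(128.5, 0.8), (127.0, 0.7), (125.5, 0.4)] [(124.0, 0.4), (118.0, 0.5), (112.0, 0.7), (106.0, 1.3), (100.0, 0.5), (94.0, 0.8), (89.35, 1.3), (88.75, 2.8), (88.15, 2.7), (87.55, 2.6)] [(87.4, 2.0), (87.25, 2.0), (87.1, 3.7), (86.95, 2.4), (86.8, 1.7), (86.65, 1.5), (86.5, 1.6), (86.35, 1.2), (86.2, 3.3), (86.05, 4.9), (85.9, 5.2), (85.75, 6.8), (85.6, 7.8), (85.45, 9.1), (85.3, 9.7)] t 19.175 [ 0.5241086  -0.02875762  0.08588217] [-4.26305453  0.43214526  9.01827231]
```

Lid is down on its seal. Steps cost about 0.25 s each, so I'll be sparing with them. Front clip next.

```bash
cat >> h.py <<'E'
def push(c,t,roll,half,phi0=.85,tmax=9):
    t0=robot.read_t(); ps=lambda phi,g=0:pose(c,phi,t,roll,g,half)
    p,R=ps(1.35,.03); robot.servo_line(p,R,speed=.15)
    robot.dwell(.1); F0=np.array(robot.read_force())
    robot.servo_line(ps(phi0)[0],speed=.08)
    phi=phi0;peak=0;snap=False;log=[];why="range"
    while phi>-.15:
        f=float(np.linalg.norm(np.array(robot.read_force())-F0)); log.append((round(phi,3),round(f,1)))
        peak=max(peak,f)
        if not snap and peak>4 and f<peak-2.2: snap=True; log.append("snap")
        if f>13.5 or (snap and f>8): why="force";break
        if robot.read_t()-t0>tmax: why="time";break
        phi-=(.0014 if f<3 else .0008 if f<6 and snap else .0005 if not snap or f<6 else .0004)/.035
    print(c,why,log,"t",t0,robot.read_t())
    q=np.array(robot.read_position())+CL_out(c)*.02; robot.servo_line(q+[0,0,.01],speed=.15)
def CL_out(c): return RB@CL[c][1]
E
python3 - <<'E'
from h import *
robot.servo_line(W([-.045,0,.115]),speed=.15)
push("front",np.radians(4),0,.0095)
robot.servo_line(np.array(robot.read_position())+[0,0,.09],speed=.25)
p,R=pose("left",1.35,np.radians(3),np.radians(-115),.1,.023); robot.goto(p,R); print(robot.read_t())
for n in("scene","top"):
    import cv2
    p,d=robot.grab_frame(n); cv2.imwrite(f"pics/{n}1.png",p[:,:,::-1])
a=cv2.imread("pics/scene1.png")[170:290,200:350];b=cv2.imread("pics/top1.png")[140:260,190:340]
cv2.imwrite("pics/c1.png",cv2.resize(np.hstack([a,b]),(800,320),interpolation=cv2.INTER_CUBIC))
E
```

```text
front range [(0.85, 2.1), (0.81, 2.1), (0.77, 2.1), (0.73, 2.1), (0.69, 2.1), (0.65, 2.1), (0.61, 2.1), (0.57, 2.1), (0.53, 2.1), (0.49, 2.1), (0.45, 2.1), (0.41, 2.1), (0.37, 2.1), (0.33, 2.1), (0.29, 2.1), (0.25, 2.1), (0.21, 2.1), (0.17, 2.1), (0.13, 2.1), (0.09, 2.1), (0.05, 2.1), (0.01, 2.1), (-0.03, 2.1), (-0.07, 2.1), (-0.11, 2.1)] t 19.525 21.0833
22.8083
```

View pics/c1.png

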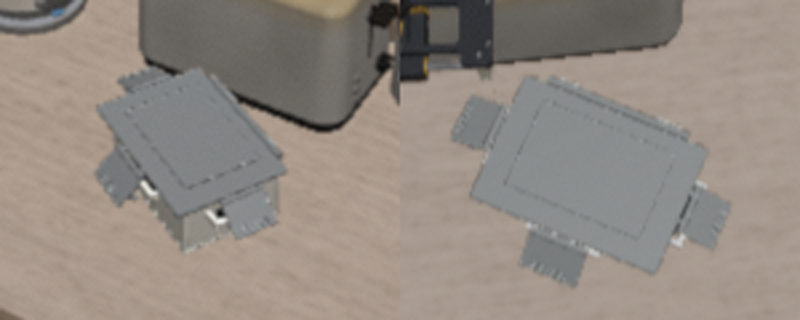

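The picture shows the lid shut and all three clips still open, because my loop never commanded its steps. I'll fix that and do the left clip, since the arm is already there.

```bash
python3 - <<'E'
s=open('h.py').read()
s=s.replace("else .0004)/.035\n","else .0004)/.035\n        robot.servo_line(ps(phi)[0],speed=.03)\n")
open('h.py','w').write(s)
E
python3 - <<'E'
from h import *
push("left",np.radians(3),np.radians(-115),.023,phi0=.8)
robot.servo_line(np.array(robot.read_position())+[0,0,.1],speed=.25)
print(robot.read_t())
E
```

```text
left force [(0.8, 1.6), (0.76, 1.1), (0.72, 1.7), (0.68, 1.5), (0.64, 1.6), (0.6, 0.4), (0.56, 1.0), (0.52, 1.1), (0.48, 0.9), (0.44, 1.3), (0.4, 3.4), (0.386, 4.3), (0.371, 5.0), (0.357, 4.7), (0.343, 4.0), (0.329, 4.5), (0.314, 3.4), (0.3, 3.5), (0.286, 2.5), 'snap', (0.246, 1.1), (0.206, 0.8), (0.166, 1.1), (0.126, 2.3), (0.086, 5.6), (0.063, 8.0), (0.051, 9.2)] t 22.9083 30.6333
31.4917
```

Left clip snapped cleanly and met its stop. Now front, then right, with slightly bigger free steps.

```bash
sed -i 's/(.0014 if f<3/(.0019 if f<2.4 else .001 if f<3.2/; s/snap and f>8/snap and f>7/' h.py; python3 - <<'E'
from h import *
p,R=pose("front",1.35,np.radians(4),0,.06); robot.goto(p,R); print(robot.read_t())
push("front",np.radians(4),0,.0095,phi0=.76)
robot.servo_line(np.array(robot.read_position())+[0,0,.08],speed=.3)
p,R=pose("right",1.35,np.radians(4),np.pi,.08); robot.goto(p,R); print(robot.read_t())
E
```

```text
32.3333
front force [(0.76, 1.5), (0.706, 0.7), (0.651, 0.8), (0.597, 1.3), (0.543, 1.1), (0.489, 1.6), (0.434, 0.3), (0.38, 2.0), (0.326, 4.6), (0.311, 5.0), (0.297, 4.9), (0.283, 5.6), (0.269, 5.2), (0.254, 4.4), (0.24, 3.6), (0.226, 4.4), (0.211, 2.4), 'snap', (0.157, 1.3), (0.103, 6.2), (0.091, 8.8)] t 32.3333 38.3083
39.95
```

```bash
python3 - <<'E'
from h import *
import cv2
push("right",np.radians(4),np.pi,.0095,phi0=.76)
robot.servo_line(np.array(robot.read_position())+[0,-.03,.12],speed=.25)
for n in("scene","top"):
    p,d=robot.grab_frame(n); cv2.imwrite(f"pics/{n}2.png",p[:,:,::-1])
a=cv2.imread("pics/scene2.png")[170:290,200:350];b=cv2.imread("pics/top2.png")[140:260,190:340]
cv2.imwrite("pics/c2.png",cv2.resize(np.hstack([a,b]),(800,320),interpolation=cv2.INTER_CUBIC)); print(robot.read_t())
E
```

```text
right force [(0.76, 2.9), (0.731, 6.0), (0.717, 6.8), (0.703, 6.2), (0.689, 5.1), (0.674, 4.3), 'snap', (0.651, 3.7), (0.629, 2.3), (0.574, 1.0), (0.52, 0.4), (0.466, 2.8), (0.437, 7.5)] t 39.95 44.0583
45.1
```

View pics/c2.png

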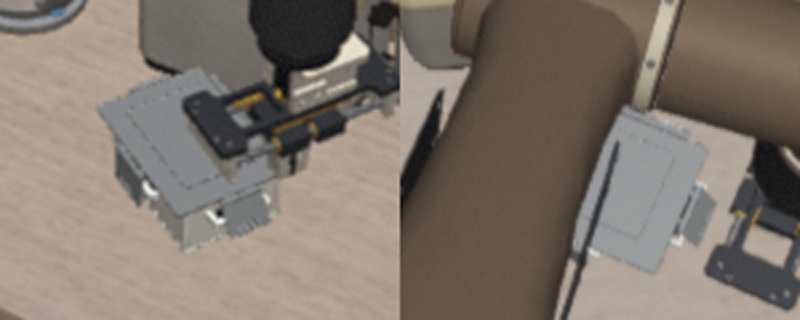

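The front clip hangs down and the right one has come in, while the left is hidden by the arm. I'll swing clear and measure the angles once.

```bash
python3 - <<'E'
from h import *
import cv2, fit
q=np.array(robot.read_qpos()); q[0]-=25; q[1]-=12; robot.movej(q)
for n in("scene","top"):
    p,d=robot.grab_frame(n); cv2.imwrite(f"pics/{n}3.png",p[:,:,::-1]); np.save(f"pics/{n}3.npy",d); np.save(f"pics/{n}3p.npy",p)
print(robot.read_t(),robot.read_position())
fit.fit("3",[.5618,-.0387,-.2578,0.0,.25,.25,.5,.001],[.004,.004,.03,.03,.2,.2,.2,.003])
E
```

```text
46.25 [ 0.37879464 -0.40953601  0.2882427 ]
cost 0.8782387636769289 q [0.5633, -0.037, -0.245, -0.0173, 0.0378, 0.3245, 0.341, -0.002]
```

View pics/fit3.png

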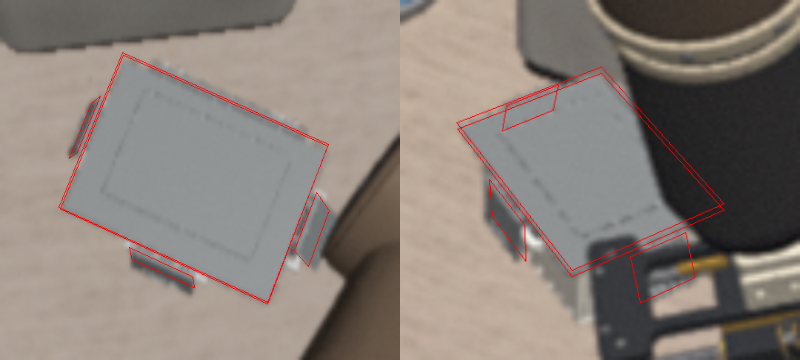

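The lid is shut and all three clips sit folded in: left and front steep, right at about 0.4–0.5 rad because its keeper sits farther out. Handing in.

```bash
python3 -c "
from rig import robot
print(robot.job_done())"
```

```text
the job is handed in; nothing more can be done
None
```

I handed the job in at about 46 s. The lid is pressed shut, all three clips snapped and stayed down in the last pictures, and no reading on the box went above about 10 N. I kept clear of the mug, tin and jar, but did not measure them again at the end.

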